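# Unlock the strap jig and hold its spring jaw open at the brass mark

## Robot

A 6-joint arm with a two-finger parallel gripper is mounted at the origin on the work surface. World frame = base frame: x ahead of the robot, y to its left, z up, the work surface at z = 0. Lengths are in m, angles in rad, forces in N, time in s.
With the tool pointing down it reaches from about 0.4 to 0.825 m from the base axis. Payload 7 kg.
Tool frame: the origin (TCP) lies on the centre line of the jaws, within the pads' length; the fingertips stand arm.tip_reach ahead of it and the grasp point (between the pads) lies 5 mm behind it (arm.tip_reach is the distance from the TCP to the fingertips, in m); z points along the fingers, y is the line along which they close (so a half turn about z gives the same grasp; the last joint's range is limited). The gripper opens to 88 mm and grips with 3 to 60 N. Pads are 19 mm wide; open, the fingers measure 130 mm over their backs; the gripper's body (78 mm by 193 mm) begins 47 mm behind the grasp point.
Start: joints at [1.421, 0.359, 0.012, 0, -1.224, -0.288], TCP at [0.286, 0.611, 0.241] pointing down, gripper open.
Joint ranges: [-3.07, 3.07], [-1.43, 2.12], [-1.02, 1.25], [-3.03, 1.67], [-3.05, -0], [-3.03, 3.03]. Speed limits (rad/s): [2.39, 2.39, 3.01, 3.14, 3.14, 3.14].

## Interface

Orientations are given as [roll, pitch, yaw] about the fixed x, y, z axes, in that order (R = Rz(yaw) Ry(pitch) Rx(roll)).
In Python, from station import status, optics, order, arm gives the robot as it stands. The module is installed in compiled form; this text tells all that it offers.
- The arm moves only by the shell command python3 -m jog 'ROWS' [FORCE]. ROWS is JSON, a list of rows, each a list of 3 entries, a list of its own where there are three numbers: the gripper command: -1 is shut, 1 is fully open, values between are in proportion, then the shift along the tool's x, y, z in mm, then the turn about the tool's z in rad. A call has 1 to 20 rows; each row is the pose to reach, as a shift and turn from the pose commanded when the call began, along the tool's axes at that moment; what a row does not reach only later rows make up. A row lasts 1/8 s, in which the tool goes at most 62.5 mm and 10.7 degrees, less where a joint would pass 70% of its speed; a pose out of reach is approached as far as the arm can. A call with a gripper value outside its range is refused whole. The fingers move at their own pace and stop on an object; FORCE is the grip in N (left out, the last holds). Time passes only in rows, so rows that repeat a pose let the fingers close. It gives the time, the measured TCP pose, the force, the opening and the grip force at its end, in the units of the state.
- status.get_state(): the state, without advancing time (a new reading comes with each control period).
- optics.grab_frame(name): name is "scene" or "top" or "wrist"; returns a dict with "color" (400x640x3 uint8, red, green, blue), "mtx" (3x3 intrinsics, pixels), "cam_to_world" (4x4, takes a point from camera to world coordinates). Camera axes: x right, y down, z forward; pixel columns grow to the right and rows downward; lengths in m; the calibration is good to about 2 mm. A picture is of the moment at which its call begins. There is no depth.
- order.job_done(): hands the job in; it is judged then, once.
The state is a dict: "t": time; "q": joint angles; "qd": joint speeds; "joint_efforts": joint torques, N m; "eef_pos": TCP position; "ee_rot": TCP orientation; "force": force on the tool from outside, world axes, zero at the start; "moment": the same for the moment, N m; "width": finger opening in m; "gripper_force": force on a finger pad.
Only numpy, scipy, OpenCV 4.12 (cv2) and the standard library are available. Lean on these libraries where they do the work, as an engineer would, in place of code of your own. Each camera call takes 0.05 s, during which the arm holds its last target. There are 200 camera calls.

## Task

On the leatherworker's strap jig, turn the red lock knob clockwise a quarter turn to free the spring jaw, then pull the jaw's wooden handle out until its red pointer stands at the brass mark, and hold it there against the spring so the next strap can be laid in. Leave the knob in the free position and the tools and tins around the jig where they are; finish while still holding the handle, with the pointer at the mark - do not let go.

Things in the scene. Friction and masses are not known exactly. Their poses are not given: they have to be found in the camera images.
- jig: Strap jig fixed to the bench: dark steel base 290 x 156 x 12 mm (x -130 to +160 mm), blue bridge (34 x 88 mm, top at 50 mm) under the lock knob, blue fixed jaw (62 mm high) at the far end. Origin on the bench below the knob's axis. +x points from knob to fixed jaw; the slide pulls out along -x (roughly towards the robot); +y is the side of the black scale ledge; z up.
- knob_grip (a point): Middle of the lock knob's red wing bar (50 mm long, 14 thick, 26 high, from 66 to 92 mm above the bench), on the knob's vertical axis, 81 mm above the bench. Locked, the bar stands across the slide (jig's y); free, it lies along it (jig's x). Under it a round black hub, 32 mm across, 16 mm high, on the blue bridge.
- knob (a joint): Turn of the lock knob in rad, growing clockwise seen from above: 0 = locked (bar exactly across the slide), 1.57 = end stop, fully free. Starts between 0 and 0.15; stays where it is left (0.06 N m of friction). A pin under it blocks the slide after about 1.5 mm until the knob is past about 0.7 rad.
- handle (a point): Grip point of the upright turned wooden handle (round, 26 mm across, brass collar at its foot) at the front end of the slide bar: on its axis, 62 mm above the bench. The handle stands from 26 to 86 mm above the bench, 105 mm in front of the knob's axis (jig's -x) when the jaw is home.
- jaw (a joint): How far the sliding jaw is pulled out, in m: 0 = home against its stop (where the spring takes it as soon as it is let go), 0.070 = end of travel. Pulling moves bar, handle, grey jaw and pointer together along the jig's -x. The spring pulls home with about 5 N at 0 and 10 N at 0.06.
- pointer (a point): Tip of the red pointer (4 mm wide) that sticks out sideways, to the jig's +y, from the grey sliding jaw; it rides just inside the brass mark, 33.5 mm above the bench, and moves with the jaw.
- mark_mid (a point): Middle of the inner edge of the brass mark: a brass tab 10 mm wide along the slide, 15 mm across, 7 mm high, fixed on the black scale ledge, 28 to 58 mm along the jig's -x from the pointer's home (it differs each time). The pointer is at the mark when both have the same x in the jig's frame.
- awl: Bystander: an awl with wooden handle, 160 mm long, lying on the bench, up to about 30 mm high. Origin under its middle.
- hammer: Bystander: a small hammer with wooden handle, 240 mm long, lying on the bench. Origin under its middle.
- wax_jar: Bystander: a jar with brass cap, 60 mm across and 60 mm high, standing on the bench. Origin at the centre of its underside.
- rivet_tin: Bystander: a copper-coloured tin with a pale steel lid, 54 mm across and 45 mm high, standing on the bench. Origin at the centre of its underside.

How it is judged:
By the outcome, as a careful person would: the job done as asked, in the order asked, and still so for the second after the job is handed in, while the arm keeps its last pose, push and grip.
It also fails if it takes over 45 s, if anything falls off the work surface, if the arm or the gripper's body presses on something with over 40 N, if the wrist force passes 120 N, or if a joint passes its speed limit or range.

## Working session

There is one attempt and no reset: what is moved stays moved. The work goes in short steps, Python scripts to look and compute and a shell command to move; the robot and the scene stay as the last step left them, time stands still between calls to the robot, and variables do not carry over. Pictures are saved under pics/ and viewed, at most 10 in all, crops included, and the job is handed in when it is done.

```bash
mkdir -p pics
cat > h.py <<'E'
import numpy as np,cv2
from station import status,optics,order,arm
def grab(n,f=None):
    d=optics.grab_frame(n)
    if f: cv2.imwrite('pics/'+f,d['color'][:,:,::-1])
    return d
def ray(d,u,v,z):
    T=np.array(d['cam_to_world']);r=T[:3,:3]@np.linalg.inv(d['mtx'])@np.array([u,v,1.])
    o=T[:3,3];return o+r*(z-o[2])/r[2]
def proj(d,p):
    T=np.array(d['cam_to_world']);c=T[:3,:3].T@(np.array(p)-T[:3,3]);w=np.array(d['mtx'])@c;return w[:2]/w[2]
E
python3 - <<'E'
from h import *
for n in('top','scene'):
    d=grab(n,n+'.png');print(np.round(d['cam_to_world'],3).tolist(),np.round(d['mtx'],1).tolist())
s=status.get_state();print(s['eef_pos'],s['ee_rot'],s['width'],s['t'],arm.tip_reach)
E
```

```text
[[-0.004, -0.999, 0.051, 0.553], [-1.0, 0.002, -0.021, 0.042], [0.021, -0.051, -0.998, 1.033], [0.0, 0.0, 0.0, 1.0]] [[440.8, 0.0, 311.5], [0.0, 440.8, 196.0], [0.0, 0.0, 1.0]]
[[0.444, 0.564, -0.696, 1.221], [0.896, -0.281, 0.344, -0.279], [-0.001, -0.776, -0.63, 0.649], [0.0, 0.0, 0.0, 1.0]] [[394.7, 0.0, 320.1], [0.0, 394.7, 199.3], [0.0, 0.0, 1.0]]
[0.28602205 0.61095933 0.23973091] [ 3.14013405e+00 -1.55352765e-04 -4.37915397e-01] 0.08758230808048811 0.1 0.014
```

View pics/top.png

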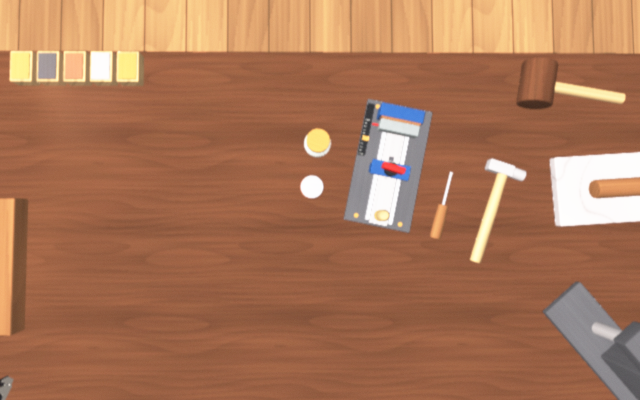

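View pics/scene.png

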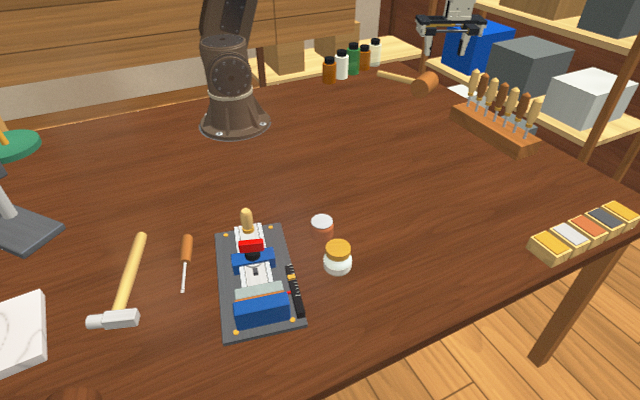

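The top view shows the jig with its base corners at about (369,100), (432,110), (409,231) and (345,219). The knob bar is at (393,168) and the handle at (382,216). The tins are to the left at (317,142) and (312,187), with the awl and hammer to the right. I'll zoom in and measure next.

```bash
cat > m.py <<'E'
from h import *
d=grab('top');c=d['color'];im=c[90:240,335:445,::-1]
cv2.imwrite('pics/topc.png',cv2.resize(im,None,fx=4,fy=4,interpolation=cv2.INTER_CUBIC))
hsv=cv2.cvtColor(c,cv2.COLOR_RGB2HSV)
m=np.zeros(c.shape[:2],np.uint8);m[90:240,335:445]=1
red=(((hsv[...,0]<5)|(hsv[...,0]>174))&(hsv[...,1]>190)&(hsv[...,2]>120)).astype(np.uint8)*m
n,l,st,ce=cv2.connectedComponentsWithStats(red)
for i in range(1,n):
    if st[i,4]>3: print('red',st[i],ce[i])
base=((hsv[...,1]<70)|((hsv[...,0]>95)&(hsv[...,0]<130))).astype(np.uint8)*m
base=cv2.morphologyEx(base,cv2.MORPH_OPEN,np.ones((3,3)))
cs,_=cv2.findContours(base,0,1);k=max(cs,key=cv2.contourArea)
print(cv2.minAreaRect(k))
b=cv2.boxPoints(cv2.minAreaRect(k))
W=[ray(d,*p,.012) for p in b];print(b,np.round(W,4))
for i in range(4):print(np.linalg.norm(W[i]-W[i-1]))
i=1+np.argmax(st[1:,4]);pts=np.argwhere(l==i)[:,::-1].astype(np.float32)
bb=cv2.boxPoints(cv2.minAreaRect(pts));print(np.round([ray(d,*p,.092) for p in bb],4),ray(d,*ce[i],.092))
E
python3 m.py
```

```text
red [384 167  17   6  23] [391.39130435 169.65217391]
((388.05767822265625, 165.2115478515625), (67.26782989501953, 123.94539642333984), 11.309932708740234)
[[342.92307 219.38461]
 [367.23074  97.84617]
 [433.1923  111.03848]
 [408.8846  232.57693]] [[ 0.5499 -0.0521  0.012 ]
 [ 0.8354 -0.1115  0.012 ]
 [ 0.8042 -0.2671  0.012 ]
 [ 0.5188 -0.2053  0.012 ]]
0.15634026005018511
0.29157503337267543
0.15874842909262876
0.29207900788606156
[[ 0.6605 -0.1335  0.092 ]
 [ 0.6631 -0.1344  0.092 ]
 [ 0.6516 -0.1686  0.092 ]
 [ 0.649  -0.1677  0.092 ]] [ 0.65672435 -0.15008047  0.092     ]
```

View pics/topc.png

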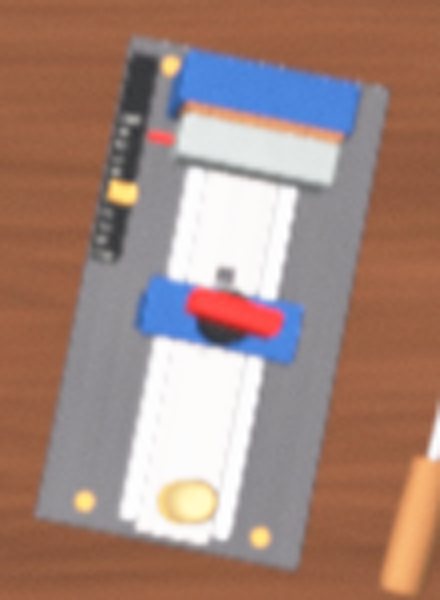

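```bash
cat >> h.py <<'E'
def delta(p,yaw):
    s=status.get_state();y=s['ee_rot'][2];v=np.array(p)-s['eef_pos']
    a=np.array([np.cos(y),np.sin(y),0]);b=np.array([np.sin(y),-np.cos(y),0])
    t=(y-yaw+np.pi)%(2*np.pi)-np.pi
    return np.round([1000*v@a,1000*v@b,-1000*v[2],t],4)
E
python3 - <<'E'
from h import *
d=grab('top')
P=lambda x,y,z:ray(d,335+x/4-.4,90+y/4-.4,z)
k=P(235,311,.092);h=P(190,500,.086);p=P(161,138,.0335);m=P(122,192,.037)
print(k,h,p,m)
ax=(k-h)[:2];print('ang knob-handle',np.arctan2(ax[1],ax[0]),np.linalg.norm(ax))
a=np.array([np.cos(-.207),np.sin(-.207)]);print('pull',(p-m)[:2]@a, 'knob x of p',(p-k)[:2]@a)
print(delta([.661,-.154,.24],-.207-np.pi/2))
E
```

```text
[ 0.66170133 -0.15438151  0.092     ] [ 0.56010813 -0.12995908  0.086     ] [ 0.7683666  -0.12519968  0.0335    ] [ 0.7364388  -0.10192096  0.037     ]
ang knob-handle -0.23591779960129797 0.10448747436951467
pull 0.03603056480116281 knob x of p 0.09839058216155044
[ 6.639589e+02  5.339457e+02 -1.910000e-02  1.339900e+00]
```

```bash
python3 -m jog '[[0,[664,534,0],1.34],[0,[664,534,0],1.34],[0,[664,534,0],1.34],[0,[664,534,0],1.34],[0,[664,534,0],1.34],[0,[664,534,0],1.34],[0,[664,534,0],1.34],[0,[664,534,0],1.34],[0,[664,534,0],1.34],[0,[664,534,0],1.34],[0,[664,534,0],1.34],[0,[664,534,0],1.34],[0,[664,534,0],1.34],[0,[664,534,0],1.34],[0,[664,534,0],1.34],[0,[664,534,0],1.34],[0,[664,534,0],1.34],[0,[664,534,0],1.34]]' 40
python3 - <<'E'
from h import *
d=grab('wrist','w1.png');s=status.get_state();print(s['eef_pos'],s['ee_rot'],s['q'],s['t'])
np.set_printoptions(suppress=True,precision=4)
for p in ([.661,-.154,.092],[.559,-.132,.086],[.768,-.125,.0335],[.736,-.102,.037]):print(proj(d,p))
print(d['mtx'],d['cam_to_world'])
E
```

```text
t: 2.45
eef_pos: [0.6611, -0.1528, 0.2411]
ee_rot: [-3.141, 0.0, -1.776]
force: [-0.3, -0.1, 0.4]
width: 0.0438
gripper_force: 0.0
[ 0.66109316 -0.15289535  0.24104225] [-3.14102067e+00  1.80677957e-04 -1.77649950e+00] [ 5.92763397e-02  3.63807192e-01  2.07577278e-02 -2.61014080e-05
 -1.22714752e+00 -2.64970774e-01] 2.5
[321.2401 190.6824]
[431.9815 189.975 ]
[234.4468 222.8206]
[266.2188 237.1381]
[[324.7456   0.     321.7232]
 [  0.     324.7456 200.2566]
 [  0.       0.       1.    ]] [[-0.9788  0.1986  0.0504  0.6472]
 [ 0.2049  0.9492  0.2389 -0.2172]
 [-0.0004  0.2441 -0.9697  0.3852]
 [ 0.      0.      0.      1.    ]]
```

View pics/w1.png

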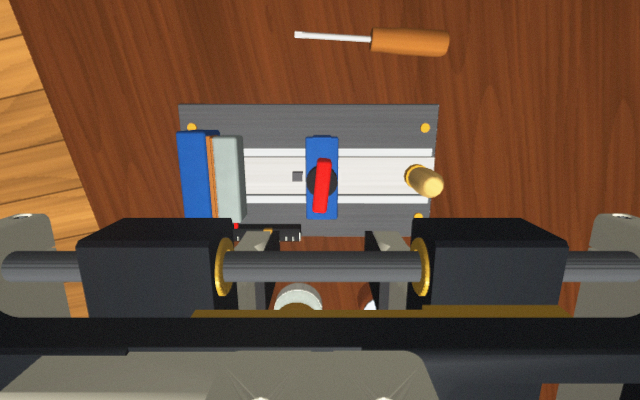

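The wrist view shows the knob's red bar at about (323,187), tilted slightly clockwise. The handle's top is at (430,183), and the awl is clear at the top. I'll refine these from this view.

```bash
cat > w.py <<'E'
from h import *
np.set_printoptions(suppress=True,precision=4)
d=grab('wrist');c=d['color'];hsv=cv2.cvtColor(c,cv2.COLOR_RGB2HSV)
red=(((hsv[...,0]<6)|(hsv[...,0]>174))&(hsv[...,1]>180)&(hsv[...,2]>90)).astype(np.uint8)
n,l,st,ce=cv2.connectedComponentsWithStats(red)
for i in range(1,n):
    if st[i,4]>15:
        r=cv2.minAreaRect(np.argwhere(l==i)[:,::-1].astype(np.float32));print('red',st[i],r,ray(d,*r[0],.088))
        if st[i,4]>200:
            v=hsv[...,2][l==i];print('V',np.percentile(v,[5,25,50,75,95]))
            top=((l==i)&(hsv[...,2]>225)).astype(np.uint8);r=cv2.minAreaRect(np.argwhere(top>0)[:,::-1].astype(np.float32))
            b=[ray(d,*p,.092) for p in cv2.boxPoints(r)];print('top',r,np.array(b),ray(d,*r[0],.092))
pale=((hsv[...,0]>14)&(hsv[...,0]<28)&(hsv[...,1]>60)&(hsv[...,2]>170)).astype(np.uint8);pale[:150]=0;pale[212:]=0;pale[:,:380]=0;pale[:,460:]=0
n,l,st,ce=cv2.connectedComponentsWithStats(pale);i=1+np.argmax(st[1:,4]);print('handle',st[i],ce[i])
for x in (200,250,300,350,400):print(x,c[95:112,x].mean(1).astype(int))
E
python3 w.py
```

```text
red [313 158  19  55 764] ((321.4615783691406, 185.30770874023438), (14.88416862487793, 54.07914352416992), 7.125016689300537) [ 0.66   -0.1582  0.088 ]
V [157.   238.75 249.   250.   251.  ]
top ((321.6219482421875, 187.40243530273438), (12.81005859375, 49.91505813598633), 6.34019136428833) [[ 0.6732 -0.1362  0.092 ]
 [ 0.6584 -0.1808  0.092 ]
 [ 0.6474 -0.1772  0.092 ]
 [ 0.6618 -0.1324  0.092 ]] [ 0.6601 -0.1571  0.092 ]
red [234 223   5   6  27] ((236.0, 225.5), (5.0, 4.0), 90.0) [ 0.7486 -0.1365  0.088 ]
handle [406 164  38  34 492] [427.3679 184.5488]
200 [ 65  67  66  69  69  72  70  71  71  72  99 110 109 105 105 106 108]
250 [ 76  77  77  75  73  75  79  78  76  78 104 109 110 109 110 109 112]
300 [ 73  74  70  71  72  72  73  68  69  74 104 106 106 106 109 108 107]
350 [ 81  76  82  78  80  83  81  81  77  73 102 108 105 110 110 111 109]
400 [ 81  79  77  79  81  82  77  78  74  71  99 107 111 111 107 106 110]
```

```bash
python3 -m jog '[[0,[3,-0.5,50],0.11],[0,[3,-0.5,100],0.11],[0,[3,-0.5,140],0.11],[0,[3,-0.5,157.5],0.11],[0,[3,-0.5,157.5],0.11],[-1,[3,-0.5,157.5],0.11],[-1,[3,-0.5,157.5],0.11],[-1,[3,-0.5,157.5],0.11],[-1,[3,-0.5,157.5],0.11]]' 30
```

```text
t: 3.68
eef_pos: [0.6608, -0.1567, 0.0839]
ee_rot: [3.142, 0.0, -1.888]
force: [-2.2, 2.4, 3.9]
width: 0.0137
gripper_force: 30.0
```

```bash
python3 -m jog '[[-1,[0,0,0],0.15],[-1,[0,0,0],0.3],[-1,[0,0,0],0.45],[-1,[0,0,0],0.6],[-1,[0,0,0],0.75]]'
```

```text
t: 4.3
eef_pos: [0.6607, -0.1566, 0.084]
ee_rot: [3.141, -0.0, -2.642]
force: [-3.9, 2.3, 5.3]
width: 0.0136
gripper_force: 30.0
```

```bash
python3 -m jog '[[-1,[0,0,0],0.15],[-1,[0,0,0],0.3],[-1,[0,0,0],0.45],[-1,[0,0,0],0.6],[-1,[0,0,0],0.72],[-1,[0,0,0],0.73],[-1,[0,0,0],0.73]]'; python3 -c "
from h import *
s=status.get_state();print(s['moment'],s['ee_rot'])"
```

```text
t: 5.18
eef_pos: [0.6607, -0.1565, 0.0839]
ee_rot: [3.142, -0.0, 2.916]
force: [-3.6, 3.4, 6.1]
width: 0.0134
gripper_force: 30.2
[1.14638204 1.18470729 0.49581384] [ 3.14158478e+00 -3.56226951e-04  2.91641534e+00]
```

```bash
python3 -m jog '[[0,[0,0,0],0],[0,[0,0,0],0],[0,[0,0,0],0],[0,[0,0,-40],0],[0,[0,0,-100],0],[0,[0,0,-130],-0.19],[0,[0,0,-130],-0.38],[0,[0,0,-130],-0.57],[0,[0,0,-130],-0.76],[0,[0,0,-130],-0.95],[0,[0,0,-130],-1.14],[0,[0,0,-130],-1.33],[0,[0,0,-130],-1.5],[0,[0,0,-130],-1.59],[0,[0,0,-130],-1.59],[0,[0,0,-130],-1.59]]'
python3 w.py
python3 - <<'E'
from h import *
d=grab('wrist','w2.png')
print(ray(d,427.4,184.5,.086),delta([.558,-.135,.057],-1.777))
E
```

```text
t: 7.18
eef_pos: [0.661, -0.1569, 0.213]
ee_rot: [3.141, 0.0, -1.78]
force: [0.5, 0.2, 0.6]
width: 0.0441
gripper_force: 0.0
red [ 294  186   58   21 1088] ((322.5, 196.0), (20.0, 57.0), 90.0) [ 0.6596 -0.1585  0.088 ]
V [125.   166.75 248.   252.   253.  ]
top ((322.0, 200.0), (12.0, 56.0), 90.0) [[ 0.6824 -0.1661  0.092 ]
 [ 0.6365 -0.1564  0.092 ]
 [ 0.6385 -0.1461  0.092 ]
 [ 0.6848 -0.156   0.092 ]] [ 0.6605 -0.1562  0.092 ]
handle [423 187  33  23 457] [442.0131 197.8731]
200 [ 74  74  77  71  72  71  70  67  72  71  67  66  63  91 110 109 108]
250 [ 73  70  70  71  69  72  68  70  71  73  77  75  71  94 108 106 105]
300 [ 74  75  78  74  75  75  75  75  74  71  74  73  74  95 104 105 108]
350 [ 81  79  80  81  79  82  76  80  76  78  75  72  75 101 103 106 109]
400 [ 80  77  79  79  73  80  78  78  77  78  75  63  79 104 106 107 110]
[ 0.57034068 -0.14932863  0.086     ] [-1.044000e-01  1.052980e+02  1.560038e+02 -2.200000e-03]
```

View pics/w2.png

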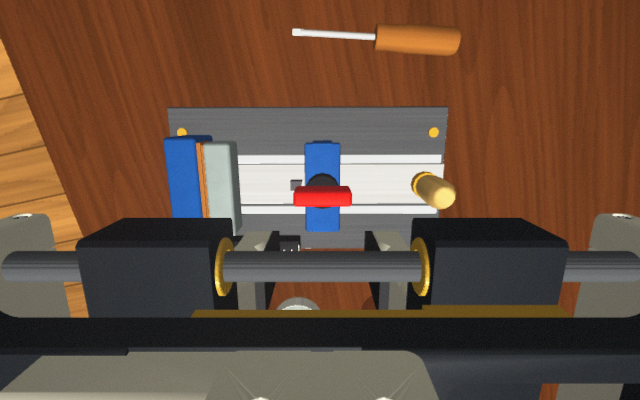

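The knob is free: its bar lies along the slide, centred at (322,197). The handle's top is at (444,193), clear on all sides. Next I'll go to the handle.

```bash
python3 -m jog '[[0.3,[0,53,0],0],[0.3,[0,105,0],0],[0.3,[0,105,30],0],[0.3,[0,105,80],0],[0.3,[0,105,125],0],[0.3,[0,105,156],0],[0.3,[0,105,156],0],[0.3,[0,105,156],0],[-1,[0,105,156],0],[-1,[0,105,156],0],[-1,[0,105,156],0],[-1,[0,105,156],0],[-1,[0,105,156],0]]' 45
python3 - <<'E'
from h import *
grab('scene','s2.png')
E
```

```text
t: 8.9
eef_pos: [0.558, -0.1352, 0.0574]
ee_rot: [3.141, -0.0, -1.778]
force: [-2.3, 1.4, 5.5]
width: 0.0252
gripper_force: 45.0
```

View pics/s2.png

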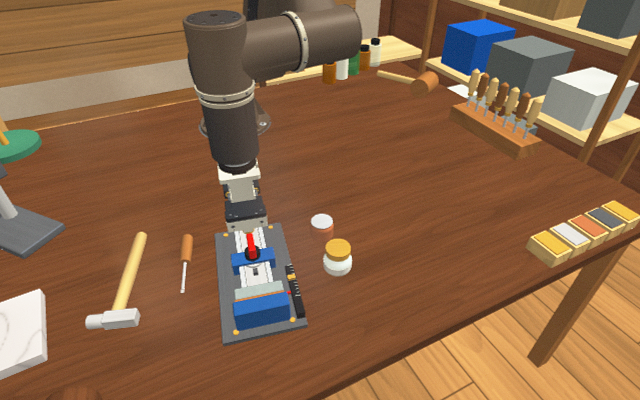

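The scene view shows the handle gripped, the knob bar along the slide at (250,245), and the tools unmoved. I'll pull partway and compare pointer and mark.

```bash
python3 -m jog '[[-1,[0,6,0],0],[-1,[0,12,0],0],[-1,[0,18,0],0],[-1,[0,24,0],0],[-1,[0,30,0],0],[-1,[0,30,0],0],[-1,[0,30,0],0]]'
python3 - <<'E'
from h import *
a=[]
for n,(x,y,w,h) in(('scene',(250,230,70,60)),('top',(345,95,60,60)),('wrist',(160,150,160,120))):
    d=grab(n);im=d['color'][y:y+h,x:x+w,::-1];f=6 if n!='wrist' else 2.25
    a.append(cv2.resize(cv2.resize(im,None,fx=f,fy=f,interpolation=cv2.INTER_CUBIC),(w*6,360) if n!='wrist' else (360,270)))
r=np.zeros((360,780,3),np.uint8);r[:,:420]=a[0];r[:,420:]=a[1];cv2.imwrite('pics/c1.png',r)
E
```

```text
t: 9.82
eef_pos: [0.5306, -0.1294, 0.0574]
ee_rot: [-3.138, 0.0, -1.777]
force: [5.6, -3.3, -2.3]
width: 0.0255
gripper_force: 45.0
```

View pics/c1.png

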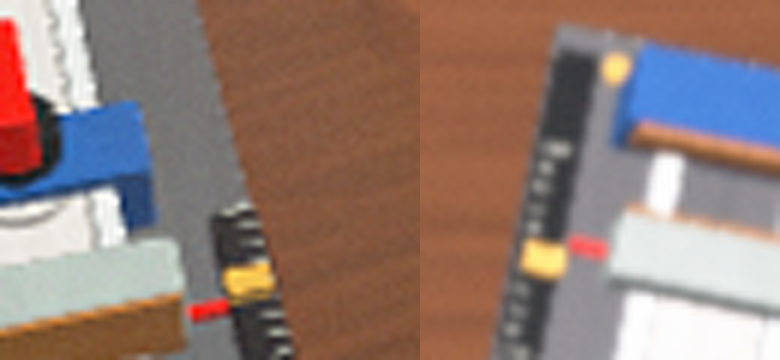

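Left (scene) shows the pointer at about (282,282) in full-frame pixels, and the mark at (291,277). Right (top) shows the pointer at about (373,136) and the mark at (366,138). The pointer is a few mm short, so I'll measure the gap.

```bash
cat > gap.py <<'E'
from h import *
np.set_printoptions(suppress=True,precision=4)
A=np.array([.9788,-.2049]);B=np.array([.2049,.9788]);O=np.array([.6607,-.1564])
def cen(c,win,kind):
    x,y,w,h=win;s=c[y:y+h,x:x+w].astype(float);r,g,b=s[...,0],s[...,1],s[...,2]
    wt=np.clip(r-1.6*g-20,0,None) if kind=='r' else np.clip(np.minimum(r,g*1.3)-b-70,0,None)
    if kind=='r': wt*=(b<110)
    m=(wt>12).astype(np.uint8);n,l,st,_=cv2.connectedComponentsWithStats(m);i=1+np.argmax(st[1:,4]);m=cv2.dilate((l==i).astype(np.uint8),np.ones((3,3)))
    wt=wt*m;Y,X=np.mgrid[y:y+h,x:x+w];return np.array([(X*wt).sum(),(Y*wt).sum()])/wt.sum(),int(st[i,4])
def one(n,wr,wm,N=4):
    R=[];M=[]
    for _ in range(N):
        d=grab(n);a,ar=cen(d['color'],wr,'r');b,am=cen(d['color'],wm,'m');R.append(a);M.append(b)
    a,b=np.mean(R,0),np.mean(M,0);print(n,a,b,ar,am,'sd',np.std(R,0),np.std(M,0))
    for zp,zm in((.0335,.0335),(.0355,.037)):
        p=ray(d,*a,zp)[:2]-O;m=ray(d,*b,zm)[:2]-O
        print('  pointer',p@A*1e3,p@B*1e3,'mark',m@A*1e3,m@B*1e3,'gap',(p-m)@A*1e3)
    return d,a,b
def tri(d1,u1,d2,u2):
    P=[]
    for d in(d1,d2):
        T=np.linalg.inv(np.array(d['cam_to_world']));P.append(np.array(d['mtx'])@T[:3])
    X=cv2.triangulatePoints(P[0],P[1],u1.reshape(2,1),u2.reshape(2,1));return (X[:3]/X[3]).ravel()
d1,a1,b1=one('top',(368,128,10,14),(358,130,14,14))
d2,a2,b2=one('scene',(278,272,14,16),(282,268,18,16))
p=tri(d1,a1,d2,a2);m=tri(d1,b1,d2,b2)
print('tri',p,m,'gap',(p-m)[:2]@A*1e3)
E
python3 gap.py
```

```text
top [372.1331 135.7977] [364.989  137.6852] 7 37 sd [0.085  0.0421] [0.0031 0.0076]
  pointer 71.1166986523786 53.45450757716112 mark 63.460156064931645 68.69083811065278 gap 7.656542587446952
  pointer 70.68167033906239 53.69219699903756 mark 62.72565506239197 69.05346615513673 gap 7.95601527667042
scene [284.3068 281.1601] [290.8894 276.2027] 20 44 sd [0.0062 0.0049] [0.0098 0.0073]
  pointer 69.69722915421558 51.833024443394656 mark 60.682721195165655 66.83545263524617 gap 9.014507959049931
  pointer 71.33516958038197 51.646704813056395 mark 63.6003827674177 66.42407394096911 gap 7.734786812964277
tri [ 0.7408 -0.1193  0.0344] [ 0.7361 -0.1028  0.0356] gap 7.949813674129702
```

```bash
python3 -m jog '[[-1,[0,4,0],0],[-1,[0,8,0],0],[-1,[0,8,0],0],[-1,[0,8,0],0],[-1,[0,8,0],0]]'; sed -i 's/(368,128,10,14)/(366,130,10,14)/;s/(278,272,14,16)/(276,267,14,16)/' gap.py; python3 gap.py
python3 - <<'E'
from h import *
a=[]
for n,(x,y,w,h) in(('scene',(250,230,70,60)),('top',(345,95,60,60))):
    a.append(cv2.resize(grab(n)['color'][y:y+h,x:x+w,::-1],None,fx=6,fy=6,interpolation=cv2.INTER_CUBIC))
cv2.imwrite('pics/c2.png',np.hstack(a))
E
```

```text
t: 11.0
eef_pos: [0.523, -0.1278, 0.0574]
ee_rot: [-3.138, 0.0, -1.777]
force: [5.3, -4.7, -2.4]
width: 0.0251
gripper_force: 45.0
top [371.7467 139.3111] [365.1219 137.7202] 7 39 sd [0.031  0.0209] [0.0086 0.0029]
  pointer 62.96353872395055 52.7432269723613 mark 63.443589672000186 68.37593595189678 gap -0.4800509480496379
  pointer 62.544817124007984 52.982338989777645 mark 62.709146653235095 68.73966618053454 gap -0.16432952922711613
scene [283.4738 278.1619] [290.8774 276.1962] 19 43 sd [0.0173 0.0098] [0.0131 0.0078]
  pointer 61.86385660285548 51.60919843080403 mark 60.660465905301876 66.81537873525227 gap 1.2033906975535835
  pointer 63.52725341045529 51.42360617559239 mark 63.57825404417661 66.40411420195636 gap -0.051000633721318335
tri [ 0.7328 -0.1181  0.0342] [ 0.736  -0.103   0.0357] gap -0.10348486286517572
```

View pics/c2.png

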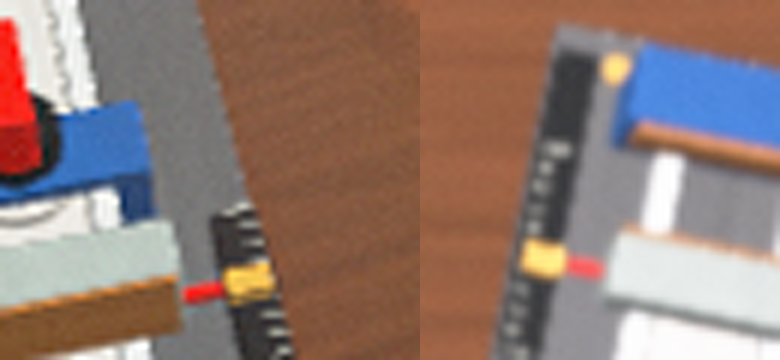

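Both views show the pointer level with the mark: at about (283,278) beside (291,276) in the scene view, and (372,139) beside (365,138) from the top. The remaining gap is about 0.1 mm and the grip is firm, so I'll hand it in.

```bash
python3 -c "
from station import order
print(order.job_done())"
```

```text
the job is handed in; nothing more can be done
None
```

The job is handed in: the knob is turned fully free, and the arm is still holding the handle with the pointer at the brass mark, about 0.1 mm off by the last camera measurement.

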